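Stand a flask in its raised holder, find its thread hand, lift the cap off

ROBOT

A 6-joint arm with a two-finger parallel gripper is mounted at the origin on a cart in front of the work surface, level with it; the furniture and walls round the work are solid. World frame = base frame: x ahead of the robot, y to its left, z up, the work surface at z = 0. Lengths are in m, angles in rad, forces in N, time in s.
With the tool pointing down it reaches from about 0.375 to 0.925 m from the base axis. Payload 5.7 kg.
Tool frame: the origin (TCP) lies midway between the tips of the shut fingers; the grasp point (between the pads) lies 19 mm behind it; z points along the fingers, x is the direction in which the jaws open and shut, and the axes are right-handed (so a half turn about z gives the same grasp; the last joint's range is limited). The gripper opens to 88 mm and grips with 3 to 60 N. Pads are 20 mm wide; open, the fingers measure 115 mm over their backs; the gripper's body (75 mm by 178 mm) begins 61 mm behind the grasp point.
Start: joints at [1.069, 0.359, 1.51, -0, 1.272, -0.115], TCP at [0.226, 0.556, 0.223] pointing down, gripper open.
Joint ranges: [-2.97, 2.97], [-1.01, 2.36], [0.21, 2.38], [-0.96, 4.11], [0.2, 2.71], [-2.98, 2.98]. Speed limits (rad/s): [2.39, 2.39, 3.14, 3.14, 3.14, 3.14].

INTERFACE

Orientations are given as a unit quaternion [x, y, z, w].
In Python, from bench import move_ptp, servo_line, goto_joints, move_gripper, sleep, inverse_kinematics, capture, PlanningError, close_job, spot_in, silhouettes, current_clock, current_joint_pos, current_qvel, current_joint_torque, current_position, current_orientation, current_force, current_torque, current_finger_gap gives the robot as it stands. Calls block until the motion is done:
- move_ptp(position, orientation): joint-space move of the TCP to a pose.
- servo_line(position, orientation=None, rate=0.15, contact_N=None): straight line of the TCP; orientation=None keeps the orientation; rate is the mean speed in m/s. With contact_N (N) it stops when the force on the tool has changed by that much, and returns True; else False.
- goto_joints(angles): joint-space move.
- move_gripper(opening): finger opening in m; the grip force is fixed at half the most; returns when the fingers have stopped.
- sleep(seconds).
- inverse_kinematics(position, orientation): joint angles nearest the present ones, or None.
- capture(name): name is "scene" or "top"; returns a dict with "image" (480x640x3 uint8, blue, green, red), "range_z" (480x640 float32, m along the optical axis (not along the pixel's ray), 0 where there is no reading), "intrinsics" (3x3 intrinsics, pixels), "R" (3x3) and "t" (3): a world point X has camera coordinates R X + t. Camera axes: x right, y down, z forward; pixel columns grow to the right and rows downward; lengths in m; the calibration is good to about 2 mm. A picture is of the moment at which its call begins.
A pose or a line that the arm cannot do raises PlanningError and nothing moves.
- close_job(): hands the job in, once; it reports no verdict.
Trained networks look in the newest picture that a camera, given by its name, has taken for a name from the list of things; names that differ only in an ending like _2 or _b are one class to them, and where a whole thing is asked for, a point or a joint stands for the part that bears it (a point fixed in the world has none). Each returns a list of dicts, best first, with "conf" (0 to 1); they miss things now and then, are a little off and sometimes report something else, mostly with a low value. They report only what shows in the picture. A call takes as long as a camera call. They do not tell look-alikes from the thing itself.
- spot_in(camera, query): "xy" ([column, row] in pixels, amid what is visible of it).
- silhouettes(camera, query): "region" (480x640 bool, what is visible of it) and "xy" ([column, row] in pixels, amid what is visible of it).
Readings, each from a call of its own:
- current_clock(): time.
- current_joint_pos(): joint angles.
- current_qvel(): joint speeds.
- current_joint_torque(): joint torques, N m.
- current_position(): TCP position.
- current_orientation(): TCP orientation.
- current_force(): force on the tool from outside, world axes, zero at the start.
- current_torque(): the same for the moment, N m.
- current_finger_gap(): finger opening in m.
Only numpy, scipy, OpenCV 4.12 (cv2) and the standard library are available. Lean on these libraries where they do the work, as an engineer would, in place of code of your own. Each camera call takes 0.05 s, during which the arm holds its last target. There are 200 camera calls.

TASK

Take the nearer of the two blue flasks and stand it upright, fully home, in the square pocket of the raised wooden stand, its cap still on. Then open it: the cap's short thread may be an ordinary or a reverse one and nothing shows which, so try it gently both ways without forcing it, turn it loose and lift it off, leaving the flask seated in the stand. Finish while still holding the cap still in the fingers, at least 5 cm above where it sat; leave the other flask and the jars and mug alone.

Things in the scene. Friction and masses are not known exactly. Their poses are not given: they have to be found in the camera images.
- flask_a: Square blue steel flask, 52 x 52 mm, 80 mm high to the shoulder, 118 mm to the top of the cap's wing, 0.3 to 0.65 kg. Origin: centre of underside, z up, x, y square to its sides. Starts upright, either near (x under 0.6) or as the spare at the back (x over 0.64); which is which changes. Grip its sides with the fingertips about 50 mm above the underside, to keep the palm off the wing.
- flask_b: The other blue flask, alike in all but its thread hand, 52 x 52 mm, see flask_a. Near when flask_a is at the back, and the other way round.
- cap_a: Black cap of flask_a, 60 g. Origin: centre of its lower rim, 82 mm above the flask's underside when on; z up. Skirt 48 mm across, 20 mm high; on it an orange wing, a bar 44 mm long (cap's x), 14 mm thick (y), 16 mm high, its top 36 mm above the origin. At the start the wing is parallel to the flask's x within 3 degrees. One of the caps a, b loosens anticlockwise from above, the other clockwise.
- cap_b: Cap of flask_b, like cap_a: black with an orange wing.
- wing_a (a point): Centre of cap_a's wing, 28 mm above the cap's origin, on its turning axis. Level thread: the cap does not climb, 2 mm up-down play. The wrong way meets a hard stop within 8 degrees; the right way turns freely about 75 degrees to a stop. From 55 degrees on it lifts straight off; before, it is locked to the flask. Turning takes under 0.2 N m; over 0.4 N m means a stop.
- wing_b (a point): Centre of cap_b's wing, as wing_a. When the wrong stop is met, play and give let the wrist turn about 14 degrees in all before 0.4 N m is felt; over 1.2 N m is forcing it.
- pocket (a point): Centre of the pocket's floor in the light wooden stand, a fixed raised block 78 x 78 x 46 mm. Floor 30 mm above the worktop; pocket open at the top, square, 55 mm wide, 16 mm deep, 3 mm chamfer at its mouth; x, y square to its walls. A flask fits in any of four quarter turns and cannot turn in it beyond 4 degrees of play.
- honey_jar: Jar with a red lid, 58 x 62 x 86 mm, bystander. Origin: centre of its underside.
- mug: Dark and cream mug, 86 x 121 x 99 mm with its handle, bystander. Origin: centre of its underside.
- spice_jar: Small spice jar with a black lid, 41 mm across, 105 mm high, bystander. Origin: centre of its underside.
Not all that is in view belongs to the job. Leave any yellow look-alike of the cap_a alone.

How it is judged:
By the outcome, as a careful person would: the job done as asked, in the order asked, and still so for the second after the job is handed in, while the arm keeps its last pose, push and grip.
It also fails if it takes over 48 s, if anything falls off the work surface, if the arm or the gripper's body presses on something with over 40 N, if the wrist force passes 120 N, or if a joint passes its speed limit or range.

## Working session

There is one attempt and no reset: what is moved stays moved. The work goes in short steps, each a Python script; the robot and the scene stay as the last script left them, time stands still between calls to the robot, and variables do not carry over. Pictures are saved under pics/ and viewed, about 8 in all and at most 12, crops included, and the job is handed in when it is done.

```bash
ls; mkdir -p pics; cat > h.py <<'E'
import numpy as np, cv2
from bench import *
def world(c, mask):
    v,u=np.nonzero(mask & (c["range_z"]>0)); z=c["range_z"][v,u]
    K=c["intrinsics"]; P=np.stack([(u-K[0,2])/K[0,0]*z,(v-K[1,2])/K[1,1]*z,z],1)
    return (P-c["t"])@c["R"]
def quat(yaw):  # tool down, jaw axis (tool x) at yaw from world x
    return [float(np.cos(yaw/2)),float(np.sin(yaw/2)),0.,0.]
E
python3 - <<'E'
from h import *
for n in ("scene","top"):
    c=capture(n); cv2.imwrite(f"pics/{n}0.png",c["image"]); np.savez(f"{n}0.npz",**c)
    print(n,c["t"],(-c["R"].T@c["t"]).round(3))
    for q in ("flask_a","cap_a","wing_a","pocket","honey_jar","mug","spice_jar"):
        try:
            for d in silhouettes(n,q):
                p=world(c,d["region"]); 
                print(q,round(d["conf"],2),np.round(d["xy"]),d["region"].sum(), np.percentile(p,2,0).round(3),np.percentile(p,98,0).round(3) )
        except Exception as e: print(q,repr(e))
print(current_orientation(),current_clock(),current_finger_gap())
E
```

```text
pics
scene [-0.29048661  0.28297827  0.48078091] [-0.135 -0.403  0.464]
flask_a 0.87 [224. 242.] 969 [0.502 0.189 0.004] [0.548 0.24  0.078]
flask_a 0.67 [322. 231.] 778 [0.645 0.01  0.001] [0.681 0.057 0.08 ]
cap_a 0.98 [221. 214.] 404 [0.508 0.195 0.084] [0.55  0.232 0.118]
cap_a 0.88 [187. 266.] 449 [0.415 0.209 0.002] [0.458 0.245 0.036]
cap_a 0.57 [317. 204.] 344 [0.654 0.018 0.042] [0.844 0.118 0.118]
wing_a 0.83 [188. 264.] 419 [0.415 0.209 0.003] [0.458 0.241 0.036]
wing_a 0.66 [320. 206.] 356 [0.654 0.018 0.036] [0.841 0.148 0.118]
wing_a 0.62 [216. 214.] 414 [0.508 0.195 0.081] [0.552 0.232 0.118]
pocket 0.73 [344. 290.] 2090 [ 0.449 -0.154  0.003] [ 0.525 -0.074  0.047]
pocket 0.73 [477. 326.] 1918 [ 0.418 -0.37   0.005] [ 0.45  -0.332  0.106]
pocket 0.47 [317. 206.] 334 [0.654 0.018 0.084] [0.696 0.062 0.118]
honey_jar 0.95 [258. 217.] 951 [0.63  0.181 0.   ] [0.676 0.232 0.087]
mug 0.83 [445. 255.] 2269 [ 0.611 -0.291  0.007] [ 0.704 -0.215  0.098]
spice_jar 0.61 [478. 328.] 2016 [ 0.418 -0.37   0.003] [ 0.455 -0.331  0.106]
top [-0.14214546  0.53299671  1.00720532] [ 0.
[... 320 characters left out ...]
441 [0.416 0.209 0.001] [0.457 0.253 0.038]
wing_a 0.97 [287. 168.] 512 [0.654 0.02  0.083] [0.699 0.065 0.12 ]
wing_a 0.94 [174. 272.] 461 [0.414 0.21  0.003] [0.458 0.253 0.038]
wing_a 0.69 [185. 219.] 546 [0.508 0.196 0.077] [0.553 0.242 0.12 ]
pocket 0.76 [344. 276.] 1554 [ 0.45  -0.15   0.007] [ 0.528 -0.074  0.05 ]
pocket 0.43 [186. 218.] 513 [0.509 0.196 0.089] [0.552 0.242 0.12 ]
honey_jar 0.81 [207. 170.] 936 [0.629 0.183 0.004] [0.681 0.234 0.089]
mug 0.87 [426. 208.] 1690 [ 0.612 -0.289  0.004] [ 0.71  -0.213  0.1  ]
spice_jar 0.93 [457. 320.] 625 [ 0.419 -0.367  0.007] [ 0.455 -0.329  0.109]
[ 8.29817258e-01  5.58035230e-01 -2.37774024e-05  1.23838352e-05] 0.8 0.08788276942728884
```

```bash
python3 - <<'E'
from h import *
c=dict(np.load("top0.npz")); im=c["image"]
cv2.imwrite("pics/crop1.png",cv2.resize(im[130:330,130:400],None,fx=2.9,fy=2.9,interpolation=cv2.INTER_CUBIC))
s=dict(np.load("scene0.npz"))
cv2.imwrite("pics/crop2.png",cv2.resize(s["image"][180:340,160:420],None,fx=3,fy=3,interpolation=cv2.INTER_CUBIC))
hsv=cv2.cvtColor(im,cv2.COLOR_BGR2HSV)
full=np.ones((480,640),bool)
for cc,n in((c,"top"),(s,"scene")):
    z=np.zeros((480,640,3)); v,u=np.mgrid[:480,:640]; d=cc["range_z"]; K=cc["intrinsics"]
    P=(np.stack([(u-K[0,2])/K[0,0]*d,(v-K[1,2])/K[1,1]*d,d],2)-cc["t"])@cc["R"]
    def sel(x0,x1,y0,y1,z0,z1):
        return (d>0)&(P[...,0]>x0)&(P[...,0]<x1)&(P[...,1]>y0)&(P[...,1]<y1)&(P[...,2]>z0)&(P[...,2]<z1)
    for nm,b in (("wing",(.48,.58,.17,.27,.112,.125)),("shoulder",(.48,.58,.17,.27,.072,.088)),("flask",(.48,.58,.17,.27,.01,.09)),("stand",(.42,.56,-.18,-.04,.042,.053)),("floor",(.42,.56,-.18,-.04,.024,.037))):
        p=P[sel(*b)]
        if len(p)<5: print(n,nm,len(p)); continue
        r=cv2.minAreaRect((p[:,:2]*1000).astype(np.float32)); print(n,nm,len(p),np.round(r[0],1),np.round(r[1],1),round(r[2],1),"medz",np.median(p[:,2]).round(4))
E
```

```text
top wing 165 [530.7 218.8] [15.4 42.9] 78.4 medz 0.117
top shoulder 183 [531.3 219.3] [52.4 52.1] 78.3 medz 0.0765
top flask 467 [531.3 219.5] [53.8 52.4] 78.0 medz 0.0642
top stand 716 [ 489.7 -111.9] [77.9 78.9] 85.3 medz 0.0457
top floor 718 [ 484.1 -109.7] [74.4 67.5] 85.9 medz 0.03
scene wing 86 [531.5 217.3] [16.8 43.1] 80.2 medz 0.1163
scene shoulder 217 [530.7 217. ] [51.5 51.7] 77.3 medz 0.0779
scene flask 1041 [530.4 217.3] [56.  53.4] 78.9 medz 0.0508
scene stand 601 [ 490.1 -112.8] [79.9 80.6] 84.5 medz 0.0453
scene floor 703 [ 489.2 -113.3] [78.8 79.5] 84.9 medz 0.0302
```

View pics/crop1.png

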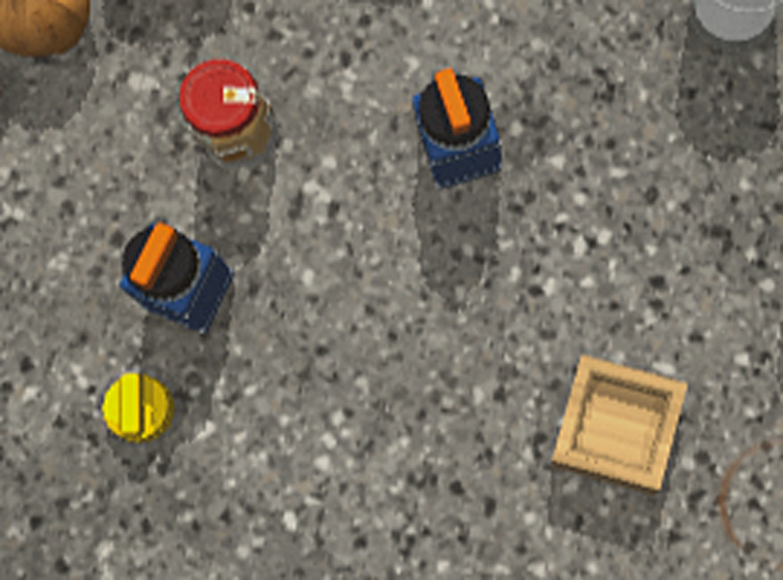

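View pics/crop2.png

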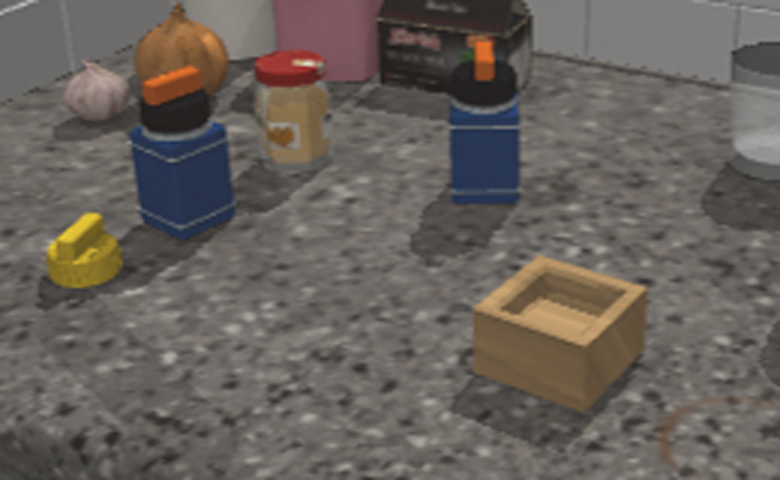

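Near flask: top pixel (187,222), world (0.531, 0.218), yaw −11.6°. It could be confused with:
- the rear blue flask at (288,166), x≈0.67
- the loose yellow cap at (182,272), a decoy

The stand is at (344,276), world (0.490, −0.112), yaw −5°. The crops confirm that the near flask is the blue one with a black and orange cap.

```bash
python3 - <<'E'
from h import *
q=quat(np.radians(-11.6))
print(np.round(inverse_kinematics([.531,.2182,.2],q),2))
move_ptp([.531,.2182,.19],q)
print(current_clock(), current_joint_pos().round(2) if hasattr(current_joint_pos(),'round') else current_joint_pos())
print(servo_line([.531,.2182,.050],rate=.12,contact_N=15), current_position())
f0=np.array(current_force()); move_gripper(0.03); print("gap",current_finger_gap(),"f",np.round(np.array(current_force())-f0,1))
servo_line([.531,.2182,.20],rate=.15)
c=capture("scene"); cv2.imwrite("pics/lift.png",c["image"][120:360,130:450].repeat(2,0).repeat(2,1))
print("gap",current_finger_gap(),np.round(np.array(current_force())-f0,1),current_clock(),current_position())
# flask in hand (blue mask)
hsv=cv2.cvtColor(c["image"],cv2.COLOR_BGR2HSV)
for d in silhouettes("scene","flask_a"):
    p=world(c,d["region"]); print(d["conf"],d["xy"],np.percentile(p,3,0).round(3),np.percentile(p,97,0).round(3))
E
```

```text
[ 0.27  0.34  1.6  -0.    1.2   0.47]
2.4667 [0.27 0.35 1.61 0.   1.18 0.47]
False [0.53163128 0.21840102 0.05069408]
gap 0.05194234384738875 f [-0.7 -0.7  0.5]
gap 0.05198006631947456 [ 0.1 -0.1 -5.5] 5.6333 [0.53002625 0.21791586 0.19873709]
0.91 [321.6, 232.1] [0.646 0.011 0.004] [0.669 0.053 0.079]
0.78 [216.9, 180.3] [0.501 0.189 0.152] [0.548 0.243 0.226]
0.62 [322.6, 204.3] [0.654 0.019 0.079] [0.7   0.062 0.118]
```

View pics/lift.png

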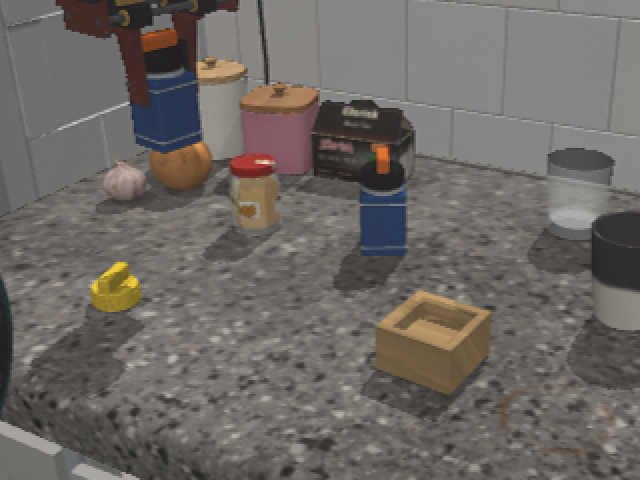

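The flask is held upright with its cap on (crop ≈(167,100)), and the stand is clear at (433,340). Next I insert it.

```bash
python3 - <<'E'
from h import *
q=quat(np.radians(-5.1)); X,Y=.4900,-.1123
move_ptp([X,Y,.20],q)
servo_line([X,Y,.105],rate=.12); sleep(.2)
print("hover",current_position(),current_finger_gap(),np.round(current_force(),1))
hit=servo_line([X,Y,.079],rate=.03,contact_N=12)
print(hit,current_position(),np.round(current_force(),1),np.round(current_torque(),2),current_clock(),current_finger_gap())
c=capture("scene"); cv2.imwrite("pics/ins.png",cv2.resize(c["image"][160:360,230:450],None,fx=2.7,fy=2.7))
E
```

```text
hover [ 0.49060697 -0.11251645  0.1057519 ] 0.051686221095787376 [-0.  -0.8 -4.8]
True [ 0.49002892 -0.11250515  0.07999521] [-0.2  1.   3.9] [-0.01  0.18 -0.04] 8.8833 0.052030756614912285
```

View pics/ins.png

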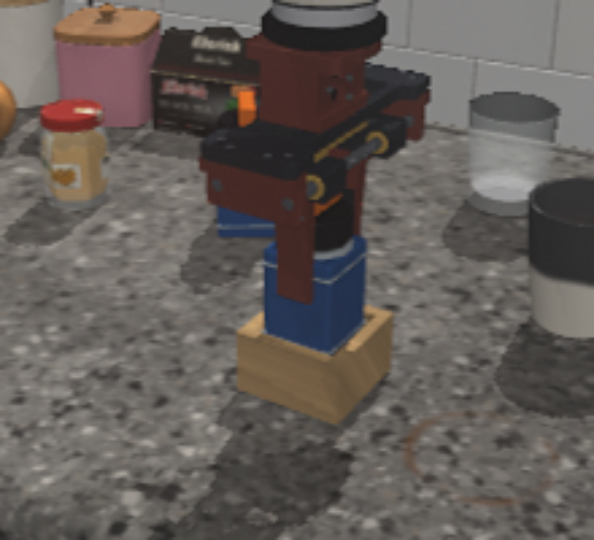

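The flask is in the pocket (crop ≈(315,300)). Contact came at TCP z 0.080, the height expected for fully home. I'll release it and measure the cap.

```bash
python3 - <<'E'
from h import *
X,Y=.4900,-.1123
move_gripper(.088); servo_line([X,Y,.205],rate=.2)
move_ptp([X-.08,Y+.06,.24],quat(np.radians(-95.1)))
print(current_joint_pos(),current_clock())
for n in ("scene","top"):
    cc=capture(n); v,u=np.mgrid[:480,:640]; d=cc["range_z"]; K=cc["intrinsics"]
    P=(np.stack([(u-K[0,2])/K[0,0]*d,(v-K[1,2])/K[1,1]*d,d],2)-cc["t"])@cc["R"]
    for nm,z0,z1 in (("wing",.140,.156),("shoulder",.102,.116),("stand",.042,.050)):
        m=(d>0)&(abs(P[...,0]-X)<.05)&(abs(P[...,1]-Y)<.05)&(P[...,2]>z0)&(P[...,2]<z1); p=P[m]
        if len(p)<8: print(n,nm,len(p)); continue
        r=cv2.minAreaRect((p[:,:2]*1000).astype(np.float32)); print(n,nm,len(p),np.round(r[0],1),np.round(r[1],1),round(r[2],1),np.percentile(p[:,2],[5,50,95]).round(4))
    if n=="scene": cv2.imwrite("pics/seat.png",cv2.resize(cc["image"][160:360,230:450],None,fx=2.7,fy=2.7))
    else: cv2.imwrite("pics/seat_top.png",cc["image"])
E
```

```text
[-2.94438670e-01  6.53464566e-02  1.85921686e+00 -2.13413141e-05
  1.21800106e+00  1.36456834e+00] 11.9
scene wing 145 [ 489.4 -112.2] [13.7 42.4] 82.9 [0.1406 0.1464 0.1484]
scene shoulder 292 [ 488.8 -112.5] [51.  51.2] 84.1 [0.1029 0.1066 0.1149]
scene stand 518 [ 490.9 -113. ] [78.8 81.8] 84.5 [0.0428 0.0456 0.0486]
top wing 13 [ 477.4 -115.3] [ 1.7 21. ] 74.0 [0.1416 0.1455 0.1486]
top shoulder 0
top stand 2
```

View pics/seat.png

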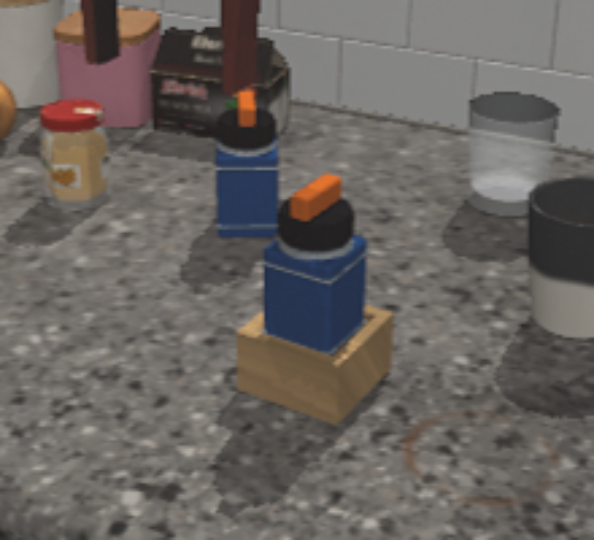

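The flask stands upright and level, with its cap on and the wing at crop (317,197). Now I grip the wing and feel anticlockwise first, in small steps.

```bash
cat >> h.py <<'E'
def turn(sgn, deg, lim=.4, step=2.5):
    """turn wrist sgn=+1 anticlockwise from above; stops on |dMz|>lim. returns turned deg"""
    j0=np.array(current_joint_pos()); t0=np.array(current_torque())[2]; a=0; log=[]
    while a<deg:
        a+=step; j=j0.copy(); j[5]-=np.radians(sgn*a); goto_joints(list(j))
        m=np.array(current_torque())[2]-t0; log.append((a,round(float(m),2)))
        if abs(m)>lim: break
    print(log, np.round(current_force(),1), "gap",current_finger_gap(),"t",current_clock()); return a, abs(m)>lim
E
python3 - <<'E'
from h import *
X,Y=.4897,-.1123; q=quat(np.radians(-96))
move_gripper(.05)
move_ptp([X,Y,.19],q)
print(servo_line([X,Y,.1350],rate=.08,contact_N=6),current_position())
f0=np.array(current_force()); move_gripper(.0)
print("gap",current_finger_gap(),current_position(),np.round(np.array(current_force())-f0,1),np.round(current_torque(),2),current_clock())
print(turn(+1,17.5))
E
```

```text
False [ 0.4899795 -0.1123185  0.1353978]
gap 0.013687319793606803 [ 0.48980476 -0.11198292  0.13511602] [0.4 2.3 2.2] [0.41 0.1  0.01] 14.7583
[(2.5, 0.0), (5.0, -0.0), (7.5, 0.02), (10.0, 0.02), (12.5, 0.04), (15.0, -0.04), (17.5, -0.04)] [1.2 2.5 1.2] gap 0.013939219630399485 t 16.5083
(17.5, np.False_)
```

17.5° turned with under 0.05 N m, which is past the ~14° where a wrong stop would be felt. Anticlockwise is the right way, so I carry on.

```bash
python3 - <<'E'
from h import *
a,stop=turn(+1,50,step=5); print(a,stop)
p=np.array(current_position()); f0=np.array(current_force())
c=capture("scene"); cv2.imwrite("pics/turned.png",cv2.resize(c["image"][160:360,230:450],None,fx=2.7,fy=2.7))
hit=servo_line([.4897,-.1123,p[2]+.012],rate=.03,contact_N=8)
print("lift hit",hit,current_position(),np.round(np.array(current_force())-f0,1),current_finger_gap(),current_clock())
E
```

```text
[(5, 0.04), (10, 0.05), (15, 0.05), (20, 0.05), (25, 0.03), (30, 0.01), (35, 0.04), (40, 0.05), (45, 0.03), (50, 0.05)] [1.  1.1 2.7] gap 0.013604048052502975 t 19.0083
50 False
lift hit False [ 0.48975045 -0.11224167  0.14737685] [-0.4  0.3 -2.8] 0.013723082528661976 19.6083
```

View pics/turned.png

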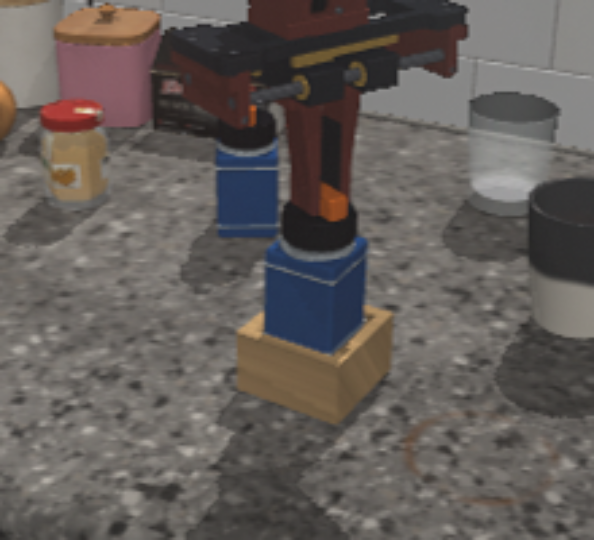

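The cap has turned with the fingers (wing at crop (333,205)) while the flask stayed square in the stand. The first lift met no resistance, so I lift it well clear and check.

```bash
python3 - <<'E'
from h import *
servo_line([.4897,-.1123,.235],rate=.08); sleep(.5)
c=capture("scene"); cv2.imwrite("pics/off.png",cv2.resize(c["image"][110:360,210:460],None,fx=2.3,fy=2.3))
print(current_position(),current_finger_gap(),np.round(current_force(),1),current_clock())
for qn in ("flask_a","cap_a","pocket"):
    for d in silhouettes("scene",qn):
        p=world(c,d["region"]); print(qn,d["conf"],np.round(d["xy"]),np.percentile(p,3,0).round(3),np.percentile(p,97,0).round(3))
E
```

```text
[ 0.48969047 -0.11231158  0.23495867] 0.013993128878264764 [-0.7 -0.3  0.3] 21.4083
flask_a 0.84 [348. 265.] [ 0.462 -0.138  0.045] [ 0.505 -0.089  0.128]
flask_a 0.83 [320. 232.] [0.645 0.01  0.005] [0.671 0.051 0.079]
cap_a 0.87 [319. 203.] [0.655 0.018 0.084] [0.693 0.058 0.118]
cap_a 0.75 [189. 264.] [0.415 0.209 0.003] [0.456 0.241 0.036]
cap_a 0.69 [352. 188.] [ 0.465 -0.138  0.213] [ 0.496 -0.097  0.248]
pocket 0.81 [344. 298.] [ 0.449 -0.154  0.001] [ 0.522 -0.073  0.046]
```

View pics/off.png

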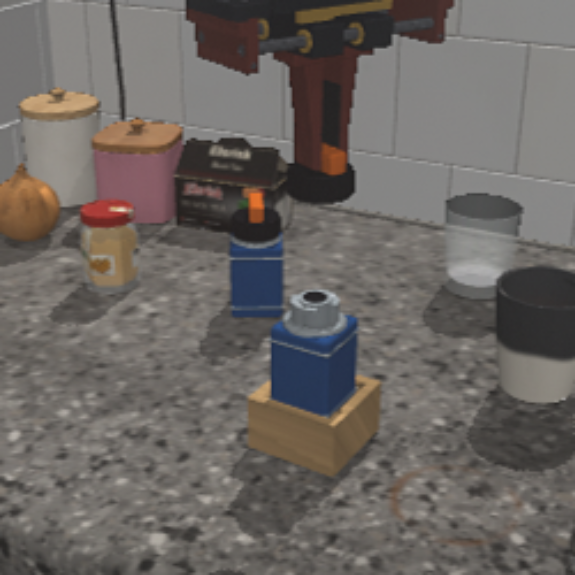

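The cap is in the fingers at crop (322,180), its rim about 10 cm above where it sat. The open flask is still seated at (314,360).

```bash
python3 -c "
from bench import *
close_job(); print(current_clock(),current_finger_gap())"
```

```text
the job is handed in; nothing more can be done
the job is handed in; nothing more can be done
```

The near blue flask is standing open in the wooden stand, and I handed the job in with its cap still held in the fingers. The clock read 21.4 s at the last check, against the 48 s limit.

- **Seating:** The flask met the pocket floor at TCP z 0.080 m, the height expected for fully home. It stayed upright and level there, and the picture taken while I held the turned cap showed it still square in the stand.
- **Cap:** I tried anticlockwise first, and it was free, staying under 0.06 N m all the way to 67.5°. I didn't test clockwise, because the turn had already passed the roughly 14° where a wrong stop would have been felt.
- **Last checks:** The final picture shows the bare neck in the stand and the cap in the fingers (gap 14 mm). The cap's rim is at z of about 0.213 m, roughly 10 cm above where it sat.
- **Bystanders:** I touched nothing else. The other flask and the yellow cap measured the same positions as at the start; I didn't re-measure the jars and mug at the end.

No check failed. One top-camera view was blocked by the arm, so I placed the cap grip from the scene camera alone.

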